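# Change the grinder's lids and hold the bayonet lid at pulse

### The job

Pulse the peppercorns in the electric grinder: lift off the flat grey storage lid by its knob and set it down flat on the worktop, let go of it, then pick up the black bayonet lid by its bar grip and lower it so that its two lugs drop through the slots in the mouth and it sits fully home on the collar. Turn it clockwise (seen from above) about 40 degrees against the switch spring, so that its pointers stand at the broad pulse marks, halfway to the lock marks, never on into the lock click; leave the other things alone. Finish while still gripping the lid and holding it steady at pulse (let go, and the spring would turn it back).

Things in the scene. Friction and masses are not known exactly. Their poses are not given: they have to be found in the camera images.
- grinder: Electric pepper/coffee grinder held fast to the worktop by suction feet: white waisted body, bright steel collar 100 mm wide, 100 mm high. Origin: centre of its underside, z up. It works and looks the same after half a turn, but for a small dark charging socket and vents low on its +x side. Stands turned by up to 52 degrees either way.
- grinder_mouth (a point): Centre of the open mouth, on the grinder's axis at the collar's top, 100 mm above its underside. The mouth is 69 mm wide; the ledge round it (92 to 100 mm high) is cut by two slots at the ends of the grinder's x axis. Under the ledge runs a channel (80 to 92 mm high, 83 mm across) in which the lid's lugs turn.
- slot (a point): Middle of the slot at the grinder's +x side, at the collar's top, 37 mm from the axis; its twin is at -x. Each slot is 19 to 22 mm wide and reaches out to 41 mm from the axis. A short dark raised rib on the collar's shoulder marks each slot.
- pulse_mark (a point): Middle of the pulse mark on the collar's shoulder, three broad dark ribs side by side, 47 mm from the axis, 40 degrees (0.70 rad) clockwise from above of the +x slot; a twin lies half a turn on. The lock mark, a pair of thin ribs, lies 80 degrees clockwise of each slot.
- grinder_lid: Loose black bayonet lid, 0.1 to 0.2 kg, 66 mm high, lying right way up. Origin: centre of its plug's underside, z up. Plug 62 mm wide, 18 mm tall; rim 88 mm wide (underside 18 mm up); low dome up to 35 mm. Works the same after half a turn. Fully home the rim rests on the collar and the origin is 82 mm above the grinder's underside; with the lugs off the slots it stays 16 mm too high.
- lid_grip (a point): On the lid's axis, 58 mm above its underside, in the straight upright bar grip that runs along the lid's x axis: 58 mm long, 14 mm thick (along y), from 35 to 66 mm high. Pinch it from above across its 14 mm. Two small white pointers on the rim mark the ends of the bar.
- lid_lug (a point): Outer end of the lug at the lid's +x side, 38.5 mm from the axis; its twin is at -x. Lugs are 11 mm wide, 6 mm thick (2 to 8 mm above the lid's underside), under the pointers. To go in, the lid's x axis must line up with the grinder's x axis (either way round) within about 5 degrees, and the centres within about 3 mm.
- pulse_switch (a joint): Turn of the sprung switch in the collar, rad, clockwise from above positive, 0 at rest, stop at 1.45. The lugs meet it after about 0.16 rad of lid turn and carry it along: value = lid turn - 0.16 (give or take 0.05); at the pulse mark 0.54. Spring 0.13 N m/rad, 0.045 N m at rest, 0.12 N m at pulse. Sprung lock catches bear on the lugs from about 0.77 and click in behind them from about 1.1.
- storage_lid: Flat grey storage lid of the same grinder, 0.07 kg, 40 mm high, loose, covering the mouth at the start. Origin: centre of its plug's underside, z up. Plug 63 mm wide, 7 mm tall, no lugs; disc 88 mm wide (7 to 13 mm up), resting on the collar with the origin 93 mm above the grinder's underside. It lifts straight off.
- storage_knob (a point): On the storage lid's axis, 35 mm above its underside, in its upright round knob: 25 mm diameter from 22 to 40 mm high, on a 19 mm neck. Pinch it from above in any direction; the disc below is 13 mm high. There is free worktop for it about midway between the grinder and the bayonet lid's starting place.
- pepper_jar: Bystander: glass spice jar with green cap, 46 mm diameter, 106 mm high. Origin: centre of its underside.
- nut_bag: Bystander: cream packet of nuts, 80 x 103 x 32 mm. Origin: centre of its underside.
- matchbox: Bystander: small red and yellow matchbox, 36 x 54 x 14 mm. Origin: centre of its underside.
- teaspoon: Bystander: steel teaspoon, 134 mm long. Origin: centre of its underside.

How it is judged:
By the outcome, as a careful person would: the job done as asked, in the order asked, and still so for the second after the job is handed in, while the arm keeps its last pose, push and grip.
It also fails if it takes over 69 s, if anything falls off the work surface, if the arm or the gripper's body presses on something with over 40 N, if the wrist force passes 120 N, or if a joint passes its speed limit or range.

### The arm

A 7-joint arm with a two-finger parallel gripper is mounted at the origin on a cart in front of the work surface, level with it; the furniture and walls round the work are solid. World frame = base frame: x ahead of the robot, y to its left, z up, the work surface at z = 0. Lengths are in m, angles in rad, forces in N, time in s.
With the tool pointing down it reaches from about 0.425 to 0.875 m from the base axis. Payload 9.9 kg.
Tool frame: the origin (TCP) lies between the finger pads; the fingertips stand ahead of it and the grasp point (between the pads) lies 6 mm ahead of it (manip.tcp_to_tips is the z of the fingertips in the tool frame, in m); z points along the fingers, y is the line along which they close (so a half turn about z gives the same grasp; the last joint's range is limited). The gripper opens to 85 mm and grips with 20 to 120 N. Pads are 22 mm wide; open, the fingers measure 114 mm over their backs; the gripper's body (76 mm by 85 mm) begins 54 mm behind the grasp point. The pads swing forward as they close: fully open they stand 13 mm farther back than shut.
Start: joints at [-0.084, 0.576, 0.025, 1.437, -0.015, 1.129, -0.057], TCP at [0.675, 0, 0.256] pointing down, gripper open.
Joint ranges: [-2.76, 2.76], [-0.34, 2.15], [-1.52, 1.57], [0.19, 2.46], [-1.09, 4.23], [0.17, 1.99], [-2.82, 2.82]. Speed limits (rad/s): [2.22, 2.22, 3.01, 3.01, 3.14, 3.14, 3.14].

### API

Orientations are given as a rotation vector (axis times angle).
In Python, from cell import manip gives the robot as it stands. The module is installed in compiled form; this text tells all that it offers.
- The arm moves only by the shell command python3 -m creep 'ROWS' [OPENING]. ROWS is text: rows parted by semicolons, each of 4 numbers parted by spaces: the shift along the world's x, y, z in m, then the turn about the world's z in degrees. In form: tx ty tz turn; .... A call has 1 to 12 rows; each row is the pose to reach, as a shift and turn from the pose commanded when the call began; what a row does not reach only later rows make up. A row lasts 1/10 s, in which the tool goes at most 50 mm and 8.59 degrees, less where a joint would pass 70% of its speed; a pose out of reach is approached as far as the arm can. A call with a gripper value outside its range is refused whole. OPENING is the finger opening in m, from 0 to 0.0854, set as the call begins (- or left out, the last holds). The fingers move at their own pace and stop on an object; the grip force is fixed at half the most. Time passes only in rows, so rows that repeat a pose let the fingers close. It gives the time, the measured TCP pose, the force, the opening and the grip force at its end, in the units of the state.
- manip.state(): the state, without advancing time (a new reading comes with each control period).
- manip.snapshot(name): name is "scene" or "side" or "wrist"; returns (picture, depth): 420x560x3 uint8, red, green, blue; 420x560 float32, m along the optical axis (not along the pixel's ray), 0 where there is no reading.
- manip.get_calibration(name): a dict with "fx", "fy", "cx", "cy" (pixels), "R" (3x3) and "t" (3): a world point X has camera coordinates R X + t. Camera axes: x right, y down, z forward; pixel columns grow to the right and rows downward; lengths in m; the calibration is good to about 2 mm. A picture is of the moment at which its call begins: read the wrist's pose just before it. get_calibration takes no time and is no camera call; for the wrist camera it gives the pose at the moment of the call.
- manip.close_job(): hands the job in; it is judged then, once.
The state is a dict: "clock": time; "joints": joint angles; "joint_velocities": joint speeds; "tau": joint torques, N m; "tcp_pos": TCP position; "ee_rot": TCP orientation; "contact_force": force on the tool from outside, world axes, zero at the start; "wrist_torque": the same for the moment, N m; "opening": finger opening in m; "finger_force": force on a finger pad.
Only numpy, scipy, OpenCV 4.12 (cv2) and the standard library are available. Lean on these libraries where they do the work, as an engineer would, in place of code of your own. Each camera call takes 0.05 s, during which the arm holds its last target. There are 200 camera calls.

## Working session

There is one attempt and no reset: what is moved stays moved. The work goes in short steps, Python scripts to look and compute and a shell command to move; the robot and the scene stay as the last step left them, time stands still between calls to the robot, and variables do not carry over. Pictures are saved under pics/ and viewed, at most 10 in all, crops included, and the job is handed in when it is done.

```bash
mkdir -p pics
cat > h.py <<'E'
import numpy as np, cv2
from cell import manip
def snap(n):
    c=manip.get_calibration(n); p,d=manip.snapshot(n); return p,d,c
def world(c,d):
    R=np.array(c["R"]);t=np.array(c["t"]);h,w=d.shape
    u,v=np.meshgrid(np.arange(w),np.arange(h))
    X=np.stack([(u-c["cx"])/c["fx"]*d,(v-c["cy"])/c["fy"]*d,d],-1)
    return (X-t)@R
def ray(c,u,v,z):
    R=np.array(c["R"]);t=np.array(c["t"]);o=-R.T@t
    r=R.T@np.array([(u-c["cx"])/c["fx"],(v-c["cy"])/c["fy"],1]);return o+r*(z-o[2])/r[2]
def save(n,p): cv2.imwrite("pics/"+n+".png",cv2.cvtColor(p,cv2.COLOR_RGB2BGR))
E
python3 - <<'E'
from h import *
for n in ("scene","side","wrist"):
    p,d,c=snap(n); save(n+"0",p); np.savez(n+"0.npz",p=p,d=d,**{k:np.array(v) for k,v in c.items()})
    R=np.array(c["R"]);print(n,c["fx"],-R.T@np.array(c["t"]),R[2])
print(manip.state(),manip.tcp_to_tips)
E
```

```text
scene 393.957202791161 [0.18465603 0.44968693 0.47721797] [ 0.44786433 -0.76991966 -0.45457811]
side 478.6124240878223 [0.39449873 0.48395964 0.71162897] [ 0.1904242  -0.72827154 -0.65830022]
wrist 337.2668120747992 [0.67436168 0.07107199 0.37281594] [-0.00220689 -0.27638826 -0.96104353]
{'clock': 0.15, 'joints': array([-0.08380239,  0.57630804,  0.02485374,  1.437688  , -0.01502105,
        1.12902375, -0.05650924]), 'joint_velocities': array([-0.00166332, -0.00179487,  0.00151864, -0.00227231, -0.00070715,
       -0.00132076,  0.00255806]), 'tau': array([ 3.53695883e-03, -7.66262698e+01,  2.25340560e+00, -2.86181796e+01,
        1.58117601e-02,  9.86463390e-03, -3.06662548e-05]), 'tcp_pos': array([6.74692691e-01, 1.80750598e-05, 2.55671130e-01]), 'ee_rot': array([-2.22082659e+00, -2.22085575e+00,  1.42586811e-03]), 'contact_force': array([ 1.06917601,  0.36938482, -0.14898406]), 'wrist_torque': array([ 0.03696188,  0.00336586, -0.04322834]), 'finger_force': 0.0, 'opening': 0.0856673423821293} 0.025
```

View pics/scene0.png

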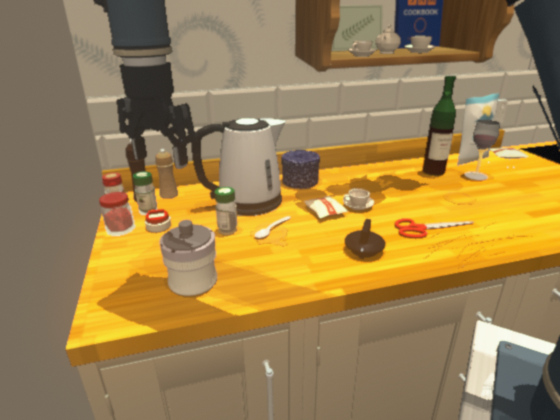

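View pics/wrist0.png

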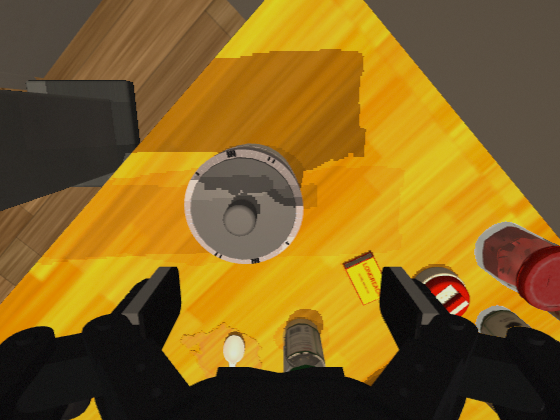

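The scene camera shows the grinder at about (190,260), the knob at (186,230) and the black lid at (365,243). In the wrist view the disc is at (245,206), the knob at (240,217), and broad pulse marks at (231,153) and (255,260).

Run:
```python
from h import *
L=lambda n:dict(np.load(n+"0.npz"))
for n in ("scene","side","wrist"):
    a=L(n);W=world(a,a["d"]);p=a["p"].astype(int);ok=a["d"]>0
    print(n,"R",a["R"].round(2).tolist())
    # black blob on the worktop
    m=ok&(p.max(-1)<75)&(W[...,2]>.012)&(W[...,2]<.075)&(W[...,0]>.4)&(W[...,0]<.9)&(abs(W[...,1])<.35)
    k,l,s,cc=cv2.connectedComponentsWithStats(m.astype(np.uint8))
    for i in np.argsort(-s[1:,4])[:3]+1:
        Q=W[l==i];print(" dark",s[i],Q.min(0).round(3),Q.max(0).round(3))
        T=Q[Q[:,2]>.058]
        if len(T)>5: print("  top",len(T),T.mean(0).round(4))
    # storage knob/ disc
    gr=ok&(p.max(-1)-p.min(-1)<40)&(W[...,2]>.09)&(W[...,2]<.15)&(W[...,0]>.4)&(W[...,0]<.9)&(abs(W[...,1])<.35)
    k,l,s,cc=cv2.connectedComponentsWithStats(gr.astype(np.uint8))
    for i in np.argsort(-s[1:,4])[:2]+1:
        Q=W[l==i];print(" grey",s[i],Q.min(0).round(3),Q.max(0).round(3))
        for lo,hi in((.095,.102),(.103,.109),(.128,.14)):
            T=Q[(Q[:,2]>lo)&(Q[:,2]<hi)]
            if len(T)>5: print("  ",lo,len(T),T.mean(0).round(4),T.min(0).round(3),T.max(0).round(3))
a=L("wrist")["p"][135:280,170:320];b=L("side")["p"]
save("c1",cv2.resize(a,None,fx=4,fy=4,interpolation=cv2.INTER_CUBIC));save("side0b",b)
```

```text
scene R [[-0.87, -0.5, -0.01], [-0.21, 0.4, -0.89], [0.45, -0.77, -0.45]]
 dark [205 183  11   8  38] [ 0.795 -0.287  0.051] [ 0.812 -0.264  0.074]
  top 31 [ 0.8058 -0.2731  0.0662]
 grey [   0  194   80  214 4654] [0.582 0.034 0.09 ] [0.9  0.35 0.15]
   0.095 524 [0.6911 0.2422 0.0985] [0.583 0.034 0.095] [0.899 0.35  0.102]
   0.103 458 [0.6936 0.2396 0.1061] [0.583 0.037 0.103] [0.897 0.35  0.109]
   0.128 932 [0.6938 0.2395 0.1339] [0.583 0.035 0.128] [0.898 0.349 0.14 ]
 grey [ 162  221   52   37 1296] [ 0.593 -0.047  0.09 ] [0.682 0.045 0.133]
   0.095 280 [0.621  0.0232 0.0983] [ 0.593 -0.047  0.095] [0.682 0.045 0.102]
   0.103 616 [0.6366 0.0012 0.1042] [ 0.6   -0.044  0.103] [0.68  0.039 0.109]
   0.128 58 [ 0.6385 -0.0019  0.1307] [ 0.631 -0.012  0.128] [0.648 0.007 0.133]
side R [[-0.97, -0.26, 0.01], [-0.18, 0.63, -0.75], [0.19, -0.73, -0.66]]
 dark [235 194  34  24 323] [ 0.649 -0.35   0.012] [ 0.709 -0.273  0.037]
 dark [359 229  16  27 261] [ 0.4   -0.294  0.017] [ 0.426 -0.229  0.038]
 dark [188 192  20  19  77] [ 0.776 -0.3    0.013] [ 0.812 -0.264  0.07 ]
 grey [ 
[... 892 characters left out ...]
ark [442 293  18  15  70] [ 0.856 -0.134  0.036] [ 0.872 -0.118  0.043]
 grey [  186   148   116   115 10116] [ 0.594 -0.054  0.09 ] [0.692 0.045 0.135]
   0.095 1678 [0.6481 0.0123 0.0992] [ 0.594 -0.054  0.095] [0.692 0.045 0.102]
   0.103 7356 [ 0.6433 -0.0027  0.1049] [ 0.599 -0.049  0.103] [0.686 0.038 0.108]
   0.128 831 [ 0.6432 -0.0045  0.1322] [ 0.631 -0.017  0.128] [0.655 0.007 0.135]
 grey [ 425    0  135  164 8609] [0.781 0.033 0.09 ] [0.9   0.152 0.15 ]
   0.095 1036 [0.8371 0.0964 0.0984] [0.782 0.033 0.095] [0.9   0.151 0.102]
   0.103 879 [0.8364 0.0971 0.106 ] [0.784 0.039 0.103] [0.895 0.149 0.109]
   0.128 1698 [0.8272 0.1062 0.134 ] [0.792 0.063 0.128] [0.87  0.141 0.14 ]
```

View pics/side0.png

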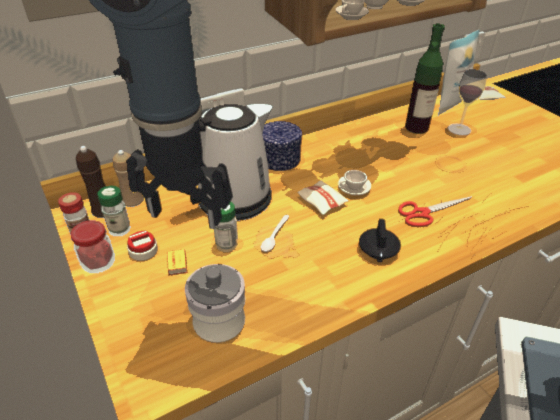

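View pics/c1.png

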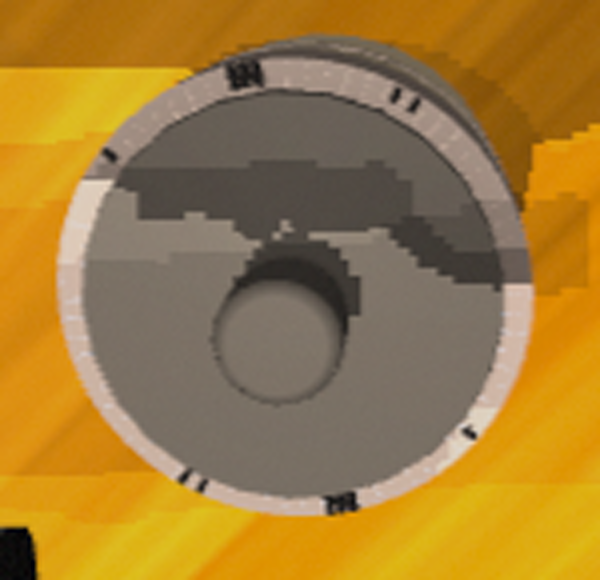

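The side view shows the lid at (380,243), with its bar running roughly in depth, and the teaspoon at (275,233). In the crop the single slot ribs are at (110,155) and (470,432), the pulse marks at (245,75) and (342,502), and the lock pairs at (405,98) and (195,480).

Run:
```python
from h import *
L=lambda n:dict(np.load(n+"0.npz"))
a=L("wrist")
P=[ray(a,170+(x-1.5)/4,135+(y-1.5)/4,.1)[:2] for x,y in((110,155),(470,432),(245,75),(342,502),(405,98),(195,480))]
for i in(0,2,4):
    d=P[i+1]-P[i];print("mid",(P[i]+P[i+1])/2,"diam",np.hypot(*d),"ang",np.degrees(np.arctan2(d[1],d[0])))
for n in("scene","side"):
    a=L(n);W=world(a,a["d"]);p=a["p"].astype(int);ok=a["d"]>0
    u,v=(365,243) if n=="scene" else(380,243)
    M=np.zeros(ok.shape,bool);M[v-32:v+32,u-30:u+30]=1
    m=ok&M&(p.max(-1)<90)&(W[...,2]>.008)
    Q=W[m];print(n,len(Q),Q.min(0).round(3),Q.max(0).round(3))
    for lo,hi in((.012,.024),(.038,.056),(.056,.075)):
        T=Q[(Q[:,2]>lo)&(Q[:,2]<hi)];q=np.median(T[:,:2],0);T=T[np.hypot(*(T[:,:2]-q).T)<.06]
        c=(T.min(0)+T.max(0))/2
        e,V=np.linalg.eigh(np.cov(T[:,:2].T));print(lo,len(T),T.mean(0).round(4),c.round(3),np.ptp(T,0).round(3),"ang",np.degrees(np.arctan2(V[1,1],V[0,1])))
    # other stuff near
    M=ok&(W[...,2]>.004)&(W[...,0]>.45)&(W[...,0]<.62)&(W[...,1]>-.27)&(W[...,1]<-.06)
    print(W[M].min(0) if M.any() else 0,W[M].max(0) if M.any() else 0,M.sum())
print(manip.state()["clock"])
```

```text
mid [ 0.64316059 -0.0052705 ] diam 0.09528620818706934 ang -39.241367432981484
mid [ 0.64325216 -0.00540775] diam 0.09459577521698567 ang -79.2657591667513
mid [ 0.64326618 -0.00510777] diam 0.09529997706341216 ang -119.18675224379346
scene 129 [ 0.345 -0.291  0.008] [ 0.387 -0.225  0.062]
0.012 42 [ 0.3617 -0.2378  0.0199] [ 0.365 -0.24   0.02 ] [0.037 0.029 0.008] ang -143.81763171927622
0.038 54 [ 0.3801 -0.2455  0.047 ] [ 0.381 -0.252  0.047] [0.012 0.024 0.017] ang 62.09759538619028
0.056 17 [ 0.3793 -0.2447  0.0591] [ 0.38  -0.247  0.059] [0.01  0.011 0.006] ang -140.30941351645012
[ 0.59971146 -0.26943378  0.00440077] [ 0.61928124 -0.1965317   0.01135687] 50
side 1010 [ 0.345 -0.297  0.008] [ 0.427 -0.225  0.069]
0.012 92 [ 0.3835 -0.2362  0.0214] [ 0.386 -0.242  0.02 ] [0.081 0.032 0.007] ang 178.20715626838748
0.038 75 [ 0.385  -0.2511  0.0469] [ 0.385 -0.263  0.047] [0.021 0.047 0.018] ang 110.72245733354693
0.056 137 [ 0.385  -0.261   0.0644] [ 0.384 -0.265  0.062] [0.02  0.052 0.013] ang 102.80318871504902
[ 0.49219983 -0.26915442  0.0040519 ] [ 0.61941371 -0.11546141  0.01618736] 101
0.15
```

```bash
python3 -m creep '-0.0315 -0.0053 -0.04 0; -0.0315 -0.0053 -0.08 0; -0.0315 -0.0053 -0.118 0; -0.0315 -0.0053 -0.118 0; -0.0315 -0.0053 -0.118 0' 0.06
python3 - <<'E'
from h import *
a=dict(np.load("side0.npz"));W=world(a,a["d"]);p=a["p"]
M=(a["d"]>0)&(W[...,2]>.004)&(W[...,2]<.06)&(W[...,0]>.43)&(W[...,0]<.63)&(W[...,1]>-.27)&(W[...,1]<-.03)
k,l,s,cc=cv2.connectedComponentsWithStats(M.astype(np.uint8))
for i in range(1,k):print(s[i],W[l==i].min(0).round(3),W[l==i].max(0).round(3))
E
```

```text
clock: 0.65
tcp_pos: [0.6436, -0.0053, 0.1386]
ee_rot: [-2.221, -2.221, 0.001]
contact_force: [0.4, -0.0, 1.4]
opening: 0.0599
finger_force: 0.0
[261 227  19  25 123] [ 0.601 -0.269  0.004] [ 0.627 -0.196  0.016]
[285 237   1   1   1] [ 0.585 -0.25   0.004] [ 0.585 -0.25   0.004]
[276 239   1   1   1] [ 0.601 -0.239  0.004] [ 0.601 -0.239  0.004]
[277 249   1   1   1] [ 0.591 -0.209  0.005] [ 0.591 -0.209  0.005]
[273 261   1   1   1] [ 0.589 -0.174  0.004] [ 0.589 -0.174  0.004]
[346 266   1   1   1] [ 0.443 -0.201  0.004] [ 0.443 -0.201  0.004]
[344 282   1   1   1] [ 0.439 -0.157  0.004] [ 0.439 -0.157  0.004]
[313 292   1   1   1] [ 0.492 -0.115  0.004] [ 0.492 -0.115  0.004]
```

```bash
python3 -m creep '0 0 0 0; 0 0 0 0; 0 0 0 0; 0 0 0 0; 0 0 0 0; 0 0 0 0' 0.012
```

```text
clock: 1.25
tcp_pos: [0.6446, -0.0052, 0.1404]
ee_rot: [2.22, 2.22, 0.004]
contact_force: [-0.8, -0.5, 6.1]
opening: 0.0224
finger_force: 58.5
```

```bash
python3 -m creep '0 0 0.03 0; 0 0 0.07 0; -0.03 -0.03 0.08 0; -0.06 -0.06 0.08 0; -0.095 -0.095 0.08 0; -0.12 -0.125 0.08 0; -0.12 -0.125 0.08 0'
python3 - <<'E'
from h import *
p,d,c=snap("side"); save("side1",p)
W=world(c,d)
R=np.array(c["R"]);t=np.array(c["t"])
def pix(X):
    q=R@np.array(X)+t;return q[0]/q[2]*c["fx"]+c["cx"],q[1]/q[2]*c["fy"]+c["cy"]
a=dict(np.load("side0.npz"));W0=world(a,a["d"])
print("place",pix([.5235,-.13,0]),pix([.5235,-.13,.1]))
for u in(290,320,350):
    col=W0[:,u];g=(abs(col[:,2])<.006)&(a["d"][:,u]>0);r=np.where(g)[0].max();print(u,r,col[r].round(3))
E
```

```text
clock: 1.95
tcp_pos: [0.5199, -0.1357, 0.2197]
ee_rot: [2.229, 2.212, -0.004]
contact_force: [0.4, -0.0, -0.6]
opening: 0.0227
finger_force: 59.3
place (np.float64(298.9521460679699), np.float64(284.582133209407)) (np.float64(300.64013155576805), np.float64(248.11750120558114))
290 354 [ 0.501  0.025 -0.003]
320 339 [ 0.458 -0.021 -0.006]
350 324 [ 0.412 -0.066 -0.004]
```

View pics/side1.png

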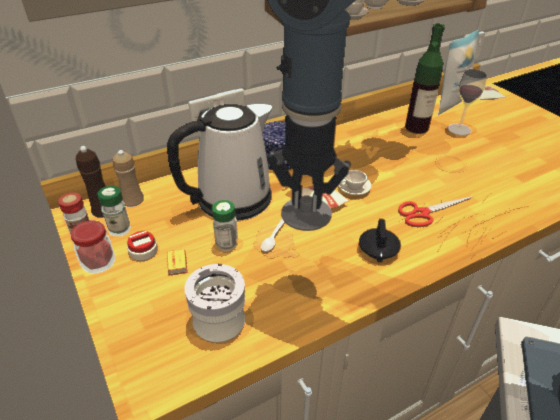

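The storage lid is held at about (305,213) and the grinder is now open at (217,290). The worktop below is clear, so I'm lowering it.

```bash
python3 -m creep '0 0 -0.04 0; 0 0 -0.08 0; 0 0 -0.12 0; 0 0 -0.15 0; 0 0 -0.164 0; 0 0 -0.169 0; 0 0 -0.171 0; 0 0 -0.171 0'
```

```text
clock: 2.8
tcp_pos: [0.5244, -0.1298, 0.0481]
ee_rot: [2.22, 2.221, 0.002]
contact_force: [-0.4, 0.4, -1.2]
opening: 0.0223
finger_force: 59.3
```

```bash
python3 -m creep '0 0 -0.001 0; 0 0 -0.001 0; 0 0 -0.001 0'
```

```text
clock: 3.1
tcp_pos: [0.5246, -0.1303, 0.0474]
ee_rot: [2.22, 2.22, 0.003]
contact_force: [0.3, 2.1, 6.2]
opening: 0.0223
finger_force: 60.0
```

Contact. Next I release, rise and move over toward the bayonet lid.

```bash
python3 -m creep '0 0 0 0; 0 0 0 0; 0 0 0 0; 0 0 0.03 0; 0 0 0.07 0; 0 0 0.12 0; 0 0 0.16 0; -0.04 -0.03 0.19 0; -0.07 -0.06 0.20 0; -0.09 -0.09 0.20 0; -0.10 -0.10 0.20 0; -0.10 -0.10 0.20 0' 0.06
python3 - <<'E'
from h import *
p,d,c=snap("wrist");save("w2",p);np.savez("w2.npz",p=p,d=d,**{k:np.array(v) for k,v in c.items()})
print(manip.state()["tcp_pos"])
E
```

```text
clock: 4.3
tcp_pos: [0.4219, -0.2319, 0.2464]
ee_rot: [-2.226, -2.217, 0.001]
contact_force: [1.1, -0.4, 0.4]
opening: 0.06
finger_force: 0.0
[ 0.42329783 -0.23037359  0.2462157 ]
```

View pics/w2.png

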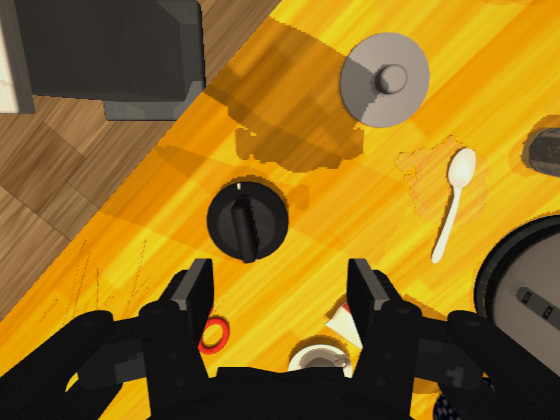

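The storage lid lies flat and free at (385,80). The bayonet lid is centred near (248,221), its bar running from (239,198) to (248,258) with one pointer at (239,186).

Run:
```python
from h import *
a=dict(np.load("w2.npz"));W=world(a,a["d"]);p=a["p"].astype(int)
M=np.zeros(a["d"].shape,bool);M[165:280,195:300]=1
M&=(a["d"]>0)&(p.max(-1)<120)
for lo,hi in((.014,.03),(.06,.075)):
    m=M&(W[...,2]>lo)&(W[...,2]<hi);T=W[m]
    (c,s,an)=cv2.minAreaRect((T[:,:2]*1000).astype(np.float32))
    e,V=np.linalg.eigh(np.cov(T[:,:2].T));print(lo,len(T),T.mean(0).round(4),np.median(T[:,2]),"rect",np.round(c,1),np.round(s,1),round(an,1),"pca",np.degrees(np.arctan2(V[1,1],V[0,1])))
# rim outline
m=(p.max(-1)<120)[165:280,195:300].astype(np.uint8)
print("rim ray pointer",ray(a,239,186,.022))
bx=np.argwhere(M&(W[...,2]>.06)&(W[...,2]<.075));print(bx.min(0),bx.max(0))
S=ray(a,385,80,.013);print("storage disc",S)
m=(abs(W[...,2]-.013)<.004)&(np.hypot(W[...,0]-S[0],W[...,1]-S[1])<.055)&(p.max(-1)-p.min(-1)<50);T=W[m]
A=np.c_[T[:,:2],np.ones(len(T))];k=np.linalg.lstsq(A,T[:,2],rcond=None)[0];print(len(T),k)
```

```text
0.014 1384 [ 0.3907 -0.2584  0.0269] 0.027417735493933053 rect [ 386.3 -269.3] [84.  84.7] 89.9 pca 161.28958649632918
0.06 842 [ 0.386  -0.2687  0.0649] 0.06515168921259519 rect [ 385.4 -270.2] [14.7 56.3] 9.7 pca 100.44485457317415
rim ray pointer [ 0.37895966 -0.23168084  0.022     ]
[206 230] [262 255]
storage disc [ 0.52371115 -0.12904921  0.013     ]
5812 [-0.00196485 -0.00197317  0.01271805]
```

```bash
python3 -m creep '-0.0378 -0.0392 -0.03 5; -0.0378 -0.0392 -0.07 10.3; -0.0378 -0.0392 -0.11 10.3; -0.0378 -0.0392 -0.15 10.3; -0.0378 -0.0392 -0.17 10.3; -0.0378 -0.0392 -0.175 10.3; -0.0378 -0.0392 -0.175 10.3; -0.0378 -0.0392 -0.175 10.3' 0.05
```

```text
clock: 5.15
tcp_pos: [0.3868, -0.2692, 0.0721]
ee_rot: [2.011, 2.412, 0.001]
contact_force: [-0.2, -0.7, 0.4]
opening: 0.05
finger_force: 0.0
```

```bash
python3 -m creep '0 0 0 0; 0 0 0 0; 0 0 0 0; 0 0 0 0; 0 0 0 0; 0 0 0 0' 0.004
```

```text
clock: 5.75
tcp_pos: [0.3862, -0.2697, 0.0723]
ee_rot: [2.012, 2.41, 0.001]
contact_force: [-0.6, 1.5, 10.4]
opening: 0.0123
finger_force: 59.2
```

```bash
python3 -m creep '0 0 0.03 0; 0 0 0.07 0; 0 0 0.11 0; 0.02 0.02 0.14 5; 0.05 0.05 0.15 12; 0.08 0.08 0.15 19; 0.11 0.11 0.15 26; 0.14 0.14 0.15 33; 0.17 0.17 0.15 40; 0.20 0.205 0.15 40.5; 0.23 0.235 0.15 40.5; 0.2575 0.2642 0.15 40.5'
python3 -m creep '0 0 0 0; 0 0 0 0; 0 0 0 0; 0 0 0 0'
python3 - <<'E'
from h import *
p,d,c=snap("wrist");save("w3",p[:, :]);np.savez("w3.npz",p=p,d=d,**{k:np.array(v) for k,v in c.items()})
E
```

```text
clock: 6.95
tcp_pos: [0.6441, -0.0038, 0.2215]
ee_rot: [1.054, 2.96, -0.0]
contact_force: [0.5, -0.9, -2.2]
opening: 0.0126
finger_force: 59.4
clock: 7.35
tcp_pos: [0.6425, -0.0069, 0.2215]
ee_rot: [-1.057, -2.959, 0.001]
contact_force: [0.4, 0.1, -1.8]
opening: 0.0127
finger_force: 59.4
```

View pics/w3.png

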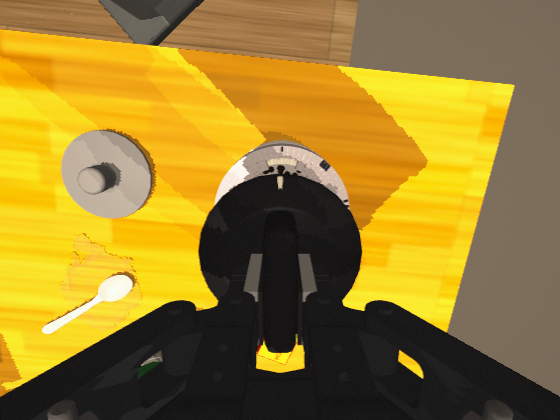

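The pointer is at (281,181) and almost in line with the slot rib at (282,148). The pulse mark is at (325,164) and the lid looks level in the grip. I'll check the offset numerically.

Run:
```python
from h import *
a=dict(np.load("w3.npz"));W=world(a,a["d"]);p=a["p"].astype(int)
s=manip.state();print(s["tcp_pos"],s["joints"].round(2))
m=np.zeros(a["d"].shape,bool);m[170:190,270:292]=1
m&=p.min(-1)>110;m[:174]=0
v,u=np.argwhere(m).mean(0);print("pointer",u,v,m.sum())
q=ray(a,u,v,s["tcp_pos"][2]-.0723+.022);d=q[:2]-s["tcp_pos"][:2]
print(q,np.hypot(*d),np.degrees(np.arctan2(d[1],d[0])))
g=np.array([.6432,-.0053])
m=np.zeros(a["d"].shape,bool);m[142:156,274:290]=1
m&=p.max(-1)<90
v,u=np.argwhere(m).mean(0);r=ray(a,u,v,.1)[:2];d=r-g;print("rib",u,v,m.sum(),r,np.hypot(*d),np.degrees(np.arctan2(d[1],d[0])))
# rim edge circle: dark points near rim height
m=(p.max(-1)<80)&(a["d"]>0)&(abs(W[...,2]-(s["tcp_pos"][2]-.0723+.021))<.006)
m[:175]=0;m[255:]=0
T=W[m][:,:2];c,rr=cv2.minEnclosingCircle((T*1000).astype(np.float32));print("rim",c,rr,len(T))
```

```text
[ 0.64265496 -0.00673026  0.22157558] [ 0.05  0.56 -0.18  1.57  0.11  1.02  0.72]
pointer 279.4807692307692 181.42307692307693 52
[0.61255734 0.01774862 0.17127558] 0.03879539622530276 140.87798262375574
rib 282.0 148.5 4 [0.6061823  0.02507437] 0.04788436654621441 140.6298775768994
rim (641.396484375, -5.259435653686523) 42.98999786376953 1821
```

```bash
python3 -m creep '0.0005 0.0012 -0.015 0; 0.0005 0.0012 -0.03 0; 0.0005 0.0012 -0.04 0; 0.0005 0.0012 -0.045 0; 0.0005 0.0012 -0.05 0; 0.0005 0.0012 -0.054 0; 0.0005 0.0012 -0.058 0; 0.0005 0.0012 -0.058 0'
```

```text
clock: 8.2
tcp_pos: [0.6435, -0.0041, 0.1629]
ee_rot: [-1.054, -2.959, 0.0]
contact_force: [1.1, -0.3, -2.4]
opening: 0.0125
finger_force: 59.5
```

Past the too-high stop at 0.170 with no contact force, so the lugs are in the slots.

```bash
python3 -m creep '0 0 -0.004 0; 0 0 -0.006 0; 0 0 -0.008 0; 0 0 -0.009 0; 0 0 -0.009 0'
```

```text
clock: 8.7
tcp_pos: [0.6437, -0.004, 0.1545]
ee_rot: [1.054, 2.959, 0.0]
contact_force: [-0.7, 0.6, -0.5]
opening: 0.0129
finger_force: 59.6
```

```bash
python3 -m creep '0 0 -0.001 0; 0 0 -0.002 0; 0 0 -0.002 0; 0 0 -0.002 0'
```

```text
clock: 9.1
tcp_pos: [0.6438, -0.0041, 0.1543]
ee_rot: [1.054, 2.958, 0.0]
contact_force: [-8.2, 0.0, 16.2]
opening: 0.0125
finger_force: 62.0
```

Fully home at z 0.1543. I'll ease the side load and turn clockwise.

```bash
python3 -m creep '-0.0008 0 0.001 0; -0.0008 0 0.001 -4; -0.0008 0 0.001 -8; -0.0008 0 0.001 -12; -0.0008 0 0.001 -16; -0.0008 0 0.001 -20; -0.0008 0 0.001 -24; -0.0008 0 0.001 -28; -0.0008 0 0.001 -32; -0.0008 0 0.001 -35; -0.0008 0 0.001 -38; -0.0008 0 0.001 -38'
python3 -c "
from h import *
s=manip.state();print(s['wrist_torque'],s['contact_force'],np.degrees(2*np.arctan2(s['ee_rot'][1],s['ee_rot'][0])))
p,d,c=snap('wrist');save('w4',p);np.savez('w4.npz',p=p,d=d,**{k:np.array(v) for k,v in c.items()})"
```

```text
clock: 10.3
tcp_pos: [0.6435, -0.0043, 0.1544]
ee_rot: [1.961, 2.452, 0.001]
contact_force: [-1.7, -0.4, 7.2]
opening: 0.0128
finger_force: 60.8
[-0.20208518  0.46925518  0.07732637] [-1.68710906 -0.39346483  7.20177279] 102.70568528125116
```

View pics/w4.png

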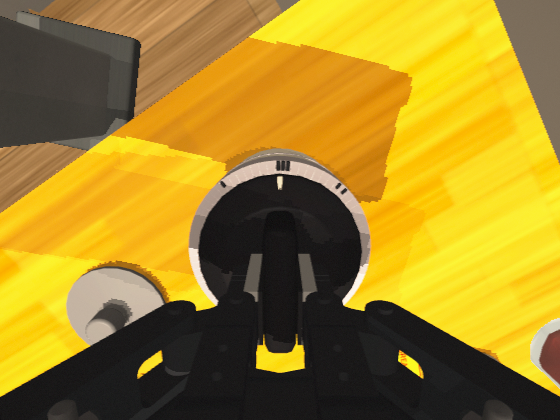

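The pointer at (280,183) stands just inside the pulse mark at (283,166). Measuring what angle remains.

Run:
```python
from h import *
a=dict(np.load("w4.npz"));p=a["p"].astype(int)
def cen(m,r0,r1,c0,c1):
    M=np.zeros(m.shape,bool);M[r0:r1,c0:c1]=1;v,u=np.argwhere(M&m).mean(0);return u,v
g=np.array([.6432,-.0047])
for n,q,z in(("ptr",cen(p.min(-1)>110,176,191,272,290),.104),("pulse",cen(p.max(-1)<80,160,171,272,293),.1),("slot",cen(p.max(-1)<80,179,189,216,230),.1),("lock",cen(p.max(-1)<80,180,196,332,350),.1)):
    X=ray(a,*q,z)[:2];d=X-g;print(n,np.round(q,1),X,np.hypot(*d),np.degrees(np.arctan2(d[1],d[0])))
```

```text
ptr [279.5 181.4] [0.63446071 0.03334547] 0.039036307461938424 102.93679106333101
pulse [282.8 165.2] [0.63443366 0.04109648] 0.046627957681677025 100.8364431205697
slot [222.6 183.9] [0.6062087 0.0248271] 0.04733081472198822 141.40253018999505
lock [339.2 189.5] [0.6658317  0.03525265] 0.045917408327305356 60.47005223809213
```

2.1° remain.

```bash
python3 -m creep '0 0 0 -1; 0 0 0 -2; 0 0 0 -2; 0 0 0 -2; 0 0 0 -2; 0 0 0 -2'
python3 - <<'E'
from h import *
a=None
p,d,a=snap("wrist");p=p.astype(int)
M=np.zeros(p.shape[:2],bool);M[176:191,272:290]=1
v,u=np.argwhere(M&(p.min(-1)>110)).mean(0);d=ray(a,u,v,.104)[:2]-[.6432,-.0047];print(np.degrees(np.arctan2(d[1],d[0])))
s=manip.state();print(s["wrist_torque"],s["tcp_pos"],s["joint_velocities"].round(3))
E
```

```text
clock: 10.95
tcp_pos: [0.6435, -0.0043, 0.1544]
ee_rot: [2.001, 2.42, 0.002]
contact_force: [-1.6, -0.4, 7.0]
opening: 0.0126
finger_force: 60.8
101.11580073546233
[-0.19591389  0.49953258  0.1969685 ] [ 0.64348974 -0.00434545  0.15436702] [-0.     0.     0.    -0.001 -0.001 -0.001  0.002]
```

```bash
python3 -c "
from cell import manip
print(manip.close_job())"
```

```text
the job is handed in; nothing more can be done
None
```

The storage lid lies flat on the worktop, the bayonet lid sits fully home and is held gripped at the pulse marks (pointer within about 0.3° of the mark, not on to the lock), and the job was handed in at about 11 s.

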